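# Tighten the clamp screw of a bread slicing guide and prove that it holds

## Task

Tighten the clamp screw of the slicing guide: swing its lever clockwise (seen from above) until the screw is home and turns no further, then lean on the lever with a steady push of about 12 N at the push point for a good second, never more than 20 N. Then check that it holds: push the lever the other way, lightly, with about 3 N for about half a second, so that the screw stays home, and let go. Leave the spice jar, mug and salt shaker beside it where they stand.

Things in the scene. Friction and masses are not known exactly. Their poses are not given: they have to be found in the camera images.
- lever_push (a point): push point of the clamp's lever, a level round steel bar 10 mm thick ending in a black ball 21 mm across: mid-thickness, 80 mm from the screw's axis (ball centre at 107 mm). Free on both sides; 33 mm of air from the bar down to the wooden stop, 67 mm to the board. The lever is slightly springy: 12 N bends this point about 1.3 mm, and it springs back when let go. Axes not needed
- screw_top (a point): on the screw's upright axis at the height of the bar's middle, 92 mm above the worktop; turns with the screw, x along the unloaded lever. The screw runs stiffly both ways: about 5.5 N at the push point turns it, a lighter push does not. It starts 0.5 to 0.9 rad short of home. Home is not marked: find it by feel, the screw stops dead and the push rises
- clamp_axis (a point): the same point, on the clamp's fixed steel sleeve (washer 34 mm across, standing on a wooden end stop 38 x 122 x 34 mm whose top is 54 mm above the worktop). It does not turn; its axes are not needed
- slicing_guide: slicing guide, fixed: wooden board 250 x 130 mm whose top is 20 mm above the worktop, with four upright posts up to 102 mm high at its far end; the end stop with the clamp crosses it near the robot. Origin on the worktop, 50 mm beyond the screw's axis along the board; x runs along the board away from the stop, z up.
- spice_jar_center (a point): spice jar with black lid, 44 mm across, 105 mm high, to be left alone; the point is its centre, half-way up
- mug_center (a point): green and white mug, 78 mm across, 101 mm high, to be left alone; the point is its centre, half-way up
- salt_shaker_center (a point): glass salt shaker, 44 mm across, 90 mm high, to be left alone; the point is its centre, half-way up

How it is judged:
By the outcome, as a careful person would: the job done as asked, in the order asked, and still so for the second after the job is handed in, with the robot touching nothing.
It also fails if it takes over 56 s, if anything falls off the work surface, if the arm or the gripper's body presses on something with over 40 N, if the wrist force passes 120 N, or if a joint passes its speed limit or range.

## Robot

A 6-joint arm with a two-finger parallel gripper is mounted at the origin on a cart in front of the work surface, level with it; the furniture and walls round the work are solid. World frame = base frame: x ahead of the robot, y to its left, z up, the work surface at z = 0. Lengths are in m, angles in rad, forces in N, time in s.
With the tool pointing down it reaches from about 0.375 to 0.975 m from the base axis. Payload 3.8 kg.
Tool frame: the origin (TCP) lies midway between the tips of the shut fingers; the grasp point (between the pads) lies 19 mm behind it; z points along the fingers, y is the direction in which the jaws open and shut (so a half turn about z gives the same grasp; the last joint's range is limited). The gripper opens to 85 mm and grips with 20 to 120 N. Pads are 22 mm wide; open, the fingers measure 114 mm over their backs; the gripper's body (76 mm by 85 mm) begins 54 mm behind the grasp point. The pads swing forward as they close: fully open they stand 13 mm farther back than shut.
Start: joints at [-1.181, 0.264, 1.604, -0, 1.274, -0.037], TCP at [0.279, -0.614, 0.231] pointing down, gripper open.
Joint ranges: [-2.63, 2.63], [-0.94, 2.18], [0.31, 2.57], [-1.31, 4.45], [0, 2.66], [-2.55, 2.55]. Speed limits (rad/s): [2.57, 2.57, 3.14, 3.14, 3.14, 3.14].

## Interface

Orientations are given as a rotation vector (axis times angle).
In Python, from workcell import bot gives the robot as it stands. The module is installed in compiled form; this text tells all that it offers.
- The arm moves only by the tool play_rows, never from a script. Its argument "series" is a list of rows, each an object with "translation": the shift along the tool's x, y, z in m, a list of three; "spin": the turn about the tool's z in units of 5 degrees (1.0 is 5 degrees). In form: [{"translation": [dx, dy, dz], "spin": spin}, ...]. A call has 1 to 5 rows; each row shifts and turns the commanded pose from where the row before left it, along the tool's axes as they then stand; what a row does not reach is not made up. A row lasts 1/10 s, in which the tool goes at most 50 mm and 8.59 degrees, less where a joint would pass 70% of its speed; a pose out of reach is approached as far as the arm can. A call is refused whole if a number of a shift passes 0.05 or a number of a turn 1, either way. A call with a gripper value outside its range is refused whole. "jaw" is the gripper's target within -1 to 1 (fully open at 1, half-way at 0, shut at -1), set as the call begins (left out, the last holds). The fingers move at their own pace and stop on an object; "force" is the grip in N (left out, the last holds). Time passes only in rows, so rows that do not move let the fingers close. It gives the time, the measured TCP pose, the force and the opening at its end, in the units of the state.
- bot.read_state(): the state, without advancing time (a new reading comes with each control period).
- bot.read_camera(name): name is "scene" or "top"; returns the picture (480x640x3 uint8, blue, green, red); there is no depth.
- bot.get_calibration(name): a dict with "fov_y" (degrees; the focal length in pixels is half the picture's height over the tangent of half this angle, whatever the lens; pixels are square), "cx", "cy" (the principal point, pixels), "R" (3x3) and "t" (3): a world point X has camera coordinates R X + t. Camera axes: x right, y down, z forward; pixel columns grow to the right and rows downward; lengths in m; the calibration is good to about 2 mm. A picture is of the moment at which its call begins. get_calibration takes no time and is no camera call.
- bot.finish_job(): hands the job in, once; it reports no verdict.
The state is a dict: "time": time; "q": joint angles; "joint_vel": joint speeds; "joint_torque": joint torques, N m; "tool_pos": TCP position; "tcp_rot": TCP orientation; "wrist_force": force on the tool from outside, world axes, zero at the start; "torque": the same for the moment, N m; "width": opening from 0.0 (shut) to 1.0 (fully open).
Only numpy, scipy, OpenCV 4.12 (cv2) and the standard library are available. Lean on these libraries where they do the work, as an engineer would, in place of code of your own. Each camera call takes 0.05 s, during which the arm holds its last target. There are 200 camera calls.

## Working session

There is one attempt and no reset: what is moved stays moved. The work goes in short steps, Python scripts to look and compute and a tool call to move; the robot and the scene stay as the last step left them, time stands still between calls to the robot, and variables do not carry over. Pictures are saved under pics/ and viewed, about 8 in all and at most 12, crops included, and the job is handed in when it is done.

Besides the shell and the picture viewer there is one more tool, called after "Call:" as name(argument=value, ...), one argument or row to a line, values as JSON. play_rows: Moves the arm, as the interface text tells. Its arguments: {"type":"object","properties":{"series":{"type":"array","items":{"type":"object","properties":{"translation":{"type":"array","items":{"type":"number"}},"spin":{"type":"number"}}}},"jaw":{"type":"number"},"force":{"type":"number"}},"required":["series"]}

```bash
mkdir -p pics; python3 - <<'E'
from workcell import bot
import cv2
for n in("scene","top"):
    cv2.imwrite(f"pics/{n}0.png",bot.read_camera(n)); print(n,bot.get_calibration(n))
print(bot.read_state())
E
```

```text
scene {'fov_y': 52.64060824366179, 'cx': 320.7786181895335, 'cy': 239.27619594591934, 'R': array([[ 9.99832293e-01,  1.42885207e-02,  1.14553154e-02],
       [ 1.83076643e-02, -7.95690190e-01, -6.05427081e-01],
       [ 4.64224694e-04,  6.05535267e-01, -7.95818337e-01]]), 't': array([-0.56445542,  0.02324855,  0.91570745])}
top {'fov_y': 43.835428189361416, 'cx': 321.58564273602406, 'cy': 236.70469946095182, 'R': array([[ 0.02654776, -0.99964577, -0.00188277],
       [-0.99405593, -0.02620028, -0.10567093],
       [ 0.10558416,  0.00467691, -0.99439937]]), 't': array([-0.02559547,  0.53624747,  1.27696219])}
{'time': 0.1, 'q': array([-1.18088601e+00,  2.64682535e-01,  1.60525410e+00,  2.18309746e-05,
        1.27370864e+00, -3.69013982e-02]), 'joint_vel': array([-1.35772783e-04,  2.83580084e-05, -3.59628763e-03,  5.32654871e-04,
       -1.26350432e-04,  3.91813298e-04]), 'joint_torque': array([ 4.42893297e-04, -5.16708255e+01, -3.68589413e+01, -1.14485747e-04,
        6.25662928e-03, -1.76619312e-05]), 'tool_pos': array([ 0.2791793 , -0.61382365,  0.23007435]), 'tcp_rot': array([-3.06835006e+00, -6.64918437e-01,  5.33528680e-04]), 'wrist_force': array([ 0.3986281 , -1.38255244,  0.32751772]), 'torque': array([-0.02814123, -0.00282937, -0.00284971]), 'width': 0.9970931976111379}
```

View pics/scene0.png

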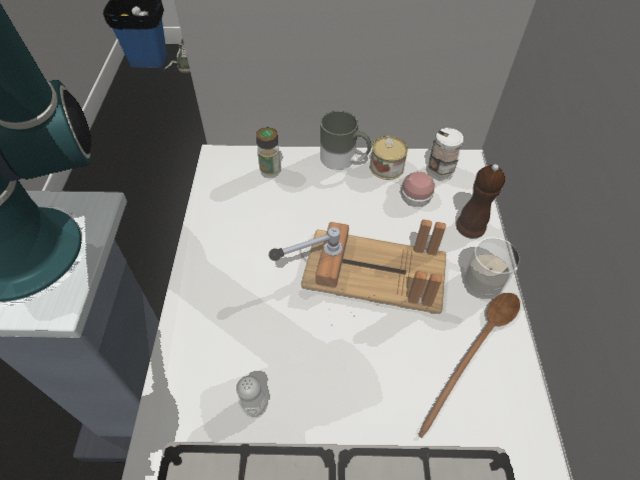

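View pics/top0.png

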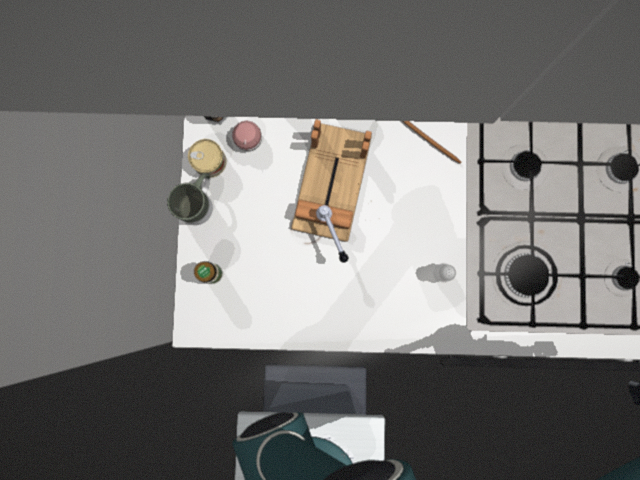

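The scene view shows the screw knob at about (334,238) and the ball at (276,255). In the top view they are at about (324,212) and (343,257). The lever points at the robot, so clockwise swings it towards +y. The mug and spice jar stand well to the left and the shaker to the right.

```bash
cat > h.py <<'E'
import numpy as np,cv2
from workcell import bot
C={n:bot.get_calibration(n) for n in("scene","top")}
def P(n):
    c=C[n]; f=240/np.tan(np.radians(c["fov_y"])/2)
    return np.array([[f,0,c["cx"]],[0,f,c["cy"]],[0,0,1]])@np.c_[c["R"],c["t"]]
def tri(a,b):
    X=cv2.triangulatePoints(P("scene"),P("top"),np.float64(a).reshape(2,1),np.float64(b).reshape(2,1))
    X=(X[:3]/X[3]).ravel()
    r=[np.hypot(*((p:=P(n)@np.r_[X,1])[:2]/p[2]-q)) for n,q in(("scene",a),("top",b))]
    return X,r
def plane(n,px,z):
    M=P(n); H=np.c_[M[:,0],M[:,1],M[:,2]*z+M[:,3]]
    g=np.linalg.solve(H,[*px,1]); return g[:2]/g[2]
def ball(n,img,box):
    x0,y0,x1,y1=box; m=(img[y0:y1,x0:x1].max(2)<45).astype(np.uint8)
    k,_,s,c=cv2.connectedComponentsWithStats(m); i=1+np.argmax(s[1:,4]); return c[i]+[x0,y0],s[i]
E
python3 - <<'E'
from h import *
s=cv2.imread("pics/scene0.png");t=cv2.imread("pics/top0.png")
a,sa=ball("scene",s,(262,240,292,270)); b,sb=ball("top",t,(333,247,353,267))
print(a,sa,b,sb); print("ball",tri(a,b),plane("top",b,.092),plane("scene",a,.092))
print("screw",tri((334,238),(324,212)),plane("top",(324,212),.1),plane("scene",(334,238),.092))
A=cv2.resize(s[205:285,260:360],None,fx=4,fy=4,interpolation=2);B=cv2.resize(t[190:270,290:390],None,fx=4,fy=4,interpolation=2)
cv2.imwrite("pics/c1.png",np.hstack([A,B]))
E
```

```text
Traceback (most recent call last):
  File "h.py", line 17, in ball
    k,_,s,c=cv2.connectedComponentsWithStats(m); i=1+np.argmax(s[1:,4]); return c[i]+[x0,y0],s[i]
                                                     ~~~~~~~~~^^^^^^^^^
ValueError: attempt to get argmax of an empty sequence
```

```bash
sed -i 's/<45/<75/' h.py
python3 - <<'E'
from h import *
s=cv2.imread("pics/scene0.png");t=cv2.imread("pics/top0.png")
A=cv2.resize(s[205:285,260:360],None,fx=4,fy=4,interpolation=2);B=cv2.resize(t[190:270,290:390],None,fx=4,fy=4,interpolation=2)
cv2.imwrite("pics/c1.png",np.hstack([A,B]))
print(s[250:260,276].max(1),t[257,335:352].max(1))
a,sa=ball("scene",s,(262,240,292,270)); b,sb=ball("top",t,(333,247,353,267))
print(a,sa,b,sb); print("ball",tri(a,b),plane("top",b,.092),plane("scene",a,.092))
print("screw",tri((334,238),(324,212)),plane("top",(324,212),.1),plane("scene",(334,238),.092))
E
```

```text
[83 81 83 83 83 81 80 81 80 81] [242 244 243 216 107  32  10  34  44  54  49  25  48 130 219 230 227]Traceback (most recent call last):
  File "<stdin>", line 6, in <module>
  File "h.py", line 17, in ball
    k,_,s,c=cv2.connectedComponentsWithStats(m); i=1+np.argmax(s[1:,4]); return c[i]+[x0,y0],s[i]
                                                     ~~~~~~~~~^^^^^^^^^
    return _wrapfunc(a, 'argmax', axis=axis, out=out, **kwds)
    return bound(*args, **kwds)
ValueError: attempt to get argmax of an empty sequence
```

View pics/c1.png

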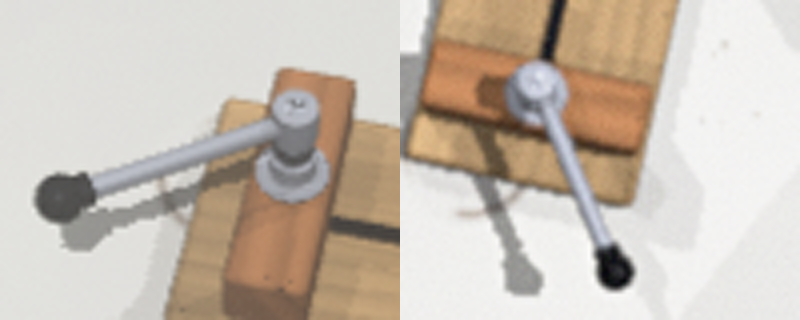

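The crop shows the ball at scene (275.5,254.5) and top (343.5,257). The bar's middle meets the screw axis at about scene (333.8,237) and top (324.5,212).

```bash
python3 - <<'E'
from h import *
s=cv2.imread("pics/scene0.png");t=cv2.imread("pics/top0.png")
for n,im,(x0,y0,x1,y1),th in(("scene",s,(262,240,285,270),110),("top",t,(333,247,353,267),110)):
    g=(im[y0:y1,x0:x1].max(2)<th).astype(np.uint8)
    c=max(cv2.findContours(g,0,1)[0],key=cv2.contourArea); (cx,cy),r=cv2.minEnclosingCircle(c); print(n,cx+x0,cy+y0,r)
a=(275.5,254.5);b=(343.4,257)
X,r=tri(a,b);print("ball",X,r,plane("top",b,.092),plane("scene",a,.092))
for a,b in (((333.8,237),(324.5,212)),):
    Y,r=tri(a,b);print("screw",Y,r,plane("top",b,.092),plane("scene",a,.092),np.hypot(*(X-Y)[:2]))
# washer top ~ on stop top z~.058 ; scene washer centre crop (292,175), top (137,92)
print("washer",plane("scene",(260+292/4,205+175/4),.057),plane("top",(290+137/4,190+92/4),.057),tri((333,248.75),(324.25,213)))
for n,a,b,z in(("jar",(267,132),(206,271),.105),("mug",(339,122),(188,200),.101),("salt",(248,385),(447,272),.09)):print(n,tri(a,b),plane("scene",a,z),plane("top",b,z))
E
```

```text
scene 276.0 253.5 7.159010887145996
top 342.30000019073486 256.30000019073486 5.420432090759277
ball [ 0.48898469 -0.05822837  0.08779631] [np.float64(0.17739564759374574), np.float64(0.09462378854078964)] [ 0.48886974 -0.05804327] [ 0.48917644 -0.06129704]
screw [ 0.5845597  -0.01622904  0.08334869] [np.float64(1.0645438948645676), np.float64(0.5795993412027348)] [ 0.58205675 -0.01641419] [ 0.5860746  -0.02240932] 0.10439600926679056
washer [ 0.58581052 -0.02171641] [ 0.58506522 -0.01590255] (array([ 0.58616156, -0.01590247,  0.04908367]), [np.float64(0.054707215790818636), np.float64(0.029899302660758537)])
jar (array([0.45229294, 0.22189289, 0.11127695]), [np.float64(0.6136697093301793), np.float64(0.39609196896602267)]) [0.45236789 0.22968153] [0.45177737 0.22293892]
mug (array([0.5976996 , 0.26765295, 0.10271579]), [np.float64(0.35979166795488193), np.float64(0.23517862961219274)]) [0.59705969 0.26953709] [0.5984703  0.26811831]
salt (array([ 0.4643228 , -0.27660553,  0.07390364]), [np.float64(0.09443195273422522), np.float64(0.043005805251903145)]) [ 0.466563   -0.28262935] [ 0.46356634 -0.27324855]
```

Measured positions:
- **Screw axis:** about (0.585, -0.017).
- **Ball:** about (0.489, -0.058, 0.09). The lever length comes to 104 mm against the stated 107 mm, so the lever heading is about 203°.
- **Push point:** about (0.511, -0.048).

Tool x already lies along the lever. I'll shut the fingers and approach on the -y side.

Call:
play_rows(
  series=[
    {"translation": [0.034,-0.029,0],"spin": 0},
    {"translation": [0.034,-0.029,0],"spin": 0},
    {"translation": [0.034,-0.029,0],"spin": 0},
    {"translation": [0.034,-0.029,0],"spin": 0},
    {"translation": [0.034,-0.029,0],"spin": 0},
  ],
  jaw=-1,
  force=60,
)

```text
time: 0.6
tool_pos: [0.3743, -0.4102, 0.2307]
tcp_rot: [-3.07, -0.664, 0.0]
wrist_force: [1.1, -0.3, 1.0]
width: 0.142
```

Call:
play_rows(
  series=[
    {"translation": [0.034,-0.029,0],"spin": 0},
    {"translation": [0.034,-0.029,0],"spin": 0},
    {"translation": [0.034,-0.029,0],"spin": 0},
    {"translation": [0.034,-0.029,0],"spin": 0},
    {"translation": [0,0,0],"spin": 0},
  ],
)

```text
time: 1.1
tool_pos: [0.4513, -0.2456, 0.2309]
tcp_rot: [-3.066, -0.673, -0.001]
wrist_force: [-0.1, -0.6, -0.4]
width: -0.002
```

```bash
cat > st.py <<'E'
from h import *
from scipy.spatial.transform import Rotation as Ro
import sys
S=np.array([.585,-.017])
s=bot.read_state(); R=Ro.from_rotvec(s["tcp_rot"]).as_matrix(); p=s["tool_pos"]
print("t",s["time"],"p",p.round(4),"yaw",np.degrees(np.arctan2(R[1,0],R[0,0])).round(2),"tilt",np.degrees(np.arccos(-R[2,2])).round(2))
print("F tool",(R.T@s["wrist_force"]).round(2),"w",s["width"].round(3),"q6",s["q"][5].round(2))
print("S in tool",(R.T@(np.r_[S,.092]-p)).round(4))
E
python3 st.py
```

```text
t 1.1 p [ 0.4513 -0.2456  0.2309] yaw 24.76 tilt 0.14Traceback (most recent call last):
  File "st.py", line 7, in <module>
    print("F tool",(R.T@s["wrist_force"]).round(2),"w",s["width"].round(3),"q6",s["q"][5].round(2))
                                                       ^^^^^^^^^^^^^^^^
AttributeError: 'float' object has no attribute 'round'
```

Call:
play_rows(
  series=[
    {"translation": [0.034,-0.0275,0],"spin": 0},
    {"translation": [0.034,-0.0275,0],"spin": 0},
    {"translation": [0.034,-0.0275,0],"spin": 0},
    {"translation": [0.034,-0.0275,0],"spin": 0},
    {"translation": [0,0,0],"spin": 0},
  ],
)

```text
time: 1.6
tool_pos: [0.5296, -0.0902, 0.2309]
tcp_rot: [-3.067, -0.672, -0.001]
wrist_force: [0.1, -0.9, 0.1]
width: 0.0
```

Call:
play_rows(
  series=[
    {"translation": [0,0,0.04],"spin": 0},
    {"translation": [0,0,0.04],"spin": 0},
    {"translation": [0,0,0.03],"spin": 0},
    {"translation": [0,0,0],"spin": 0},
    {"translation": [0,0,0],"spin": 0},
  ],
)

```text
time: 2.1
tool_pos: [0.5276, -0.0946, 0.1211]
tcp_rot: [-3.07, -0.664, 0.003]
wrist_force: [0.5, 0.7, 1.1]
width: 0.002
```

```bash
sed -i 's/s\["width"\].round(3)/round(s["width"],3)/' st.py; python3 st.py; python3 - <<'E'
from h import *
s=bot.read_camera("scene");t=bot.read_camera("top")
cv2.imwrite("pics/c2.png",np.hstack([cv2.resize(s[145:295,250:400],None,fx=2.6,fy=2.6),cv2.resize(t[150:300,270:420],None,fx=2.6,fy=2.6)]))
E
```

```text
t 2.1 p [ 0.5276 -0.0946  0.1211] yaw 24.41 tilt 0.1
F tool [ 0.78 -0.42 -1.13] w 0.002 q6 0.92
S in tool [ 0.0844 -0.0469  0.029 ]
```

View pics/c2.png

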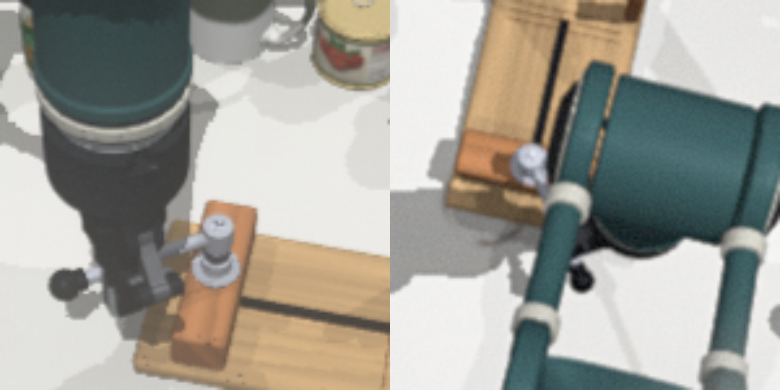

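The fingers hang above the near (-y) side of the bar with clear space, between the ball and the screw. Next I descend, then creep in.

Call:
play_rows(
  series=[
    {"translation": [0.002,0,0.03],"spin": 0.2},
    {"translation": [0.002,0,0.018],"spin": 0},
    {"translation": [0,0,0],"spin": 0},
    {"translation": [0,-0.01,0],"spin": 0},
    {"translation": [0,0,0],"spin": 0},
  ],
)

```text
time: 2.7
tool_pos: [0.5288, -0.0824, 0.0753]
tcp_rot: [3.075, 0.639, 0.004]
wrist_force: [-0.2, -0.5, -0.9]
width: 0.0
```

```bash
python3 st.py
```

```text
t 2.7 p [ 0.5288 -0.0824  0.0753] yaw 23.48 tilt 0.16
F tool [-0.38  0.44  0.88] w 0.0 q6 0.96
S in tool [ 0.0777 -0.0376 -0.0166]
```

Call:
play_rows(
  series=[
    {"translation": [-0.002,-0.003,0.002],"spin": 0},
    {"translation": [0,-0.003,0],"spin": 0},
    {"translation": [0,-0.003,0],"spin": 0},
    {"translation": [0,-0.002,0],"spin": 0},
    {"translation": [0,0,0],"spin": 0},
  ],
)

```text
time: 3.2
tool_pos: [0.5215, -0.0734, 0.0713]
tcp_rot: [-3.076, -0.639, 0.0]
wrist_force: [-0.1, -0.7, 0.7]
width: -0.002
```

Call:
play_rows(
  series=[
    {"translation": [0,-0.001,0],"spin": 0},
    {"translation": [0,-0.001,0],"spin": 0},
    {"translation": [0,-0.001,0],"spin": 0},
    {"translation": [0,-0.001,0],"spin": 0},
    {"translation": [0,0,0],"spin": 0},
  ],
)

```text
time: 3.7
tool_pos: [0.52, -0.0699, 0.0712]
tcp_rot: [-3.076, -0.639, 0.0]
wrist_force: [-0.7, -0.1, 0.1]
width: -0.0
```

```bash
python3 st.py
```

```text
t 3.7 p [ 0.52   -0.0699  0.0712] yaw 23.46 tilt 0.01
F tool [-0.71 -0.17 -0.08] w -0.0 q6 0.98
S in tool [ 0.0807 -0.0227 -0.0208]
```

Call:
play_rows(
  series=[
    {"translation": [0,-0.001,0],"spin": 0},
    {"translation": [0,-0.001,0],"spin": 0},
    {"translation": [0,-0.001,0],"spin": 0},
    {"translation": [0,0,0],"spin": 0},
  ],
)

```text
time: 4.1
tool_pos: [0.5188, -0.0672, 0.0713]
tcp_rot: [-3.076, -0.639, 0.0]
wrist_force: [0.1, -0.6, 0.4]
width: 0.004
```

Call:
play_rows(
  series=[
    {"translation": [0,-0.001,0],"spin": 0},
    {"translation": [0,-0.001,0],"spin": 0},
    {"translation": [0,0,0],"spin": 0},
  ],
)

```text
time: 4.4
tool_pos: [0.5185, -0.066, 0.0715]
tcp_rot: [3.075, 0.639, 0.001]
wrist_force: [0.6, -3.4, 0.5]
width: -0.001
```

Call:
play_rows(
  series=[
    {"translation": [0,-0.001,0],"spin": 0},
    {"translation": [0,-0.001,0],"spin": 0},
    {"translation": [0,0,0],"spin": 0},
  ],
)

```text
time: 4.7
tool_pos: [0.5177, -0.0645, 0.0715]
tcp_rot: [3.074, 0.639, 0.001]
wrist_force: [1.4, -6.3, -0.6]
width: -0.001
```

```bash
python3 st.py
```

```text
t 4.7 p [ 0.5177 -0.0645  0.0715] yaw 23.47 tilt 0.11
F tool [-1.24  6.34  0.57] w -0.001 q6 0.99
S in tool [ 0.0806 -0.0167 -0.0205]
```

Contact at about 6 N, so the screw is about to turn. I'll follow the arc, spinning with the lever.

Call:
play_rows(
  series=[
    {"translation": [-0.0005,-0.0025,0],"spin": 0.36},
    {"translation": [-0.0005,-0.0025,0],"spin": 0.36},
    {"translation": [-0.0005,-0.0025,0],"spin": 0.36},
    {"translation": [-0.0005,-0.0025,0],"spin": 0.36},
    {"translation": [-0.0005,-0.0025,0],"spin": 0.36},
  ],
)

```text
time: 5.2
tool_pos: [0.5111, -0.0537, 0.0715]
tcp_rot: [3.115, 0.393, 0.001]
wrist_force: [1.1, -6.5, -1.0]
width: -0.0
```

```bash
python3 st.py
```

```text
t 5.2 p [ 0.5111 -0.0537  0.0715] yaw 14.4 tilt 0.12
F tool [-0.5   6.55  1.02] w -0.0 q6 1.17
S in tool [ 0.0807 -0.0171 -0.0205]
```

Call:
play_rows(
  series=[
    {"translation": [-0.0005,-0.0025,0],"spin": 0.36},
    {"translation": [-0.0005,-0.0025,0],"spin": 0.36},
    {"translation": [-0.0005,-0.0025,0],"spin": 0.36},
    {"translation": [-0.0005,-0.0025,0],"spin": 0.36},
    {"translation": [-0.0005,-0.0025,0],"spin": 0.36},
  ],
)

```text
time: 5.7
tool_pos: [0.5062, -0.0418, 0.0715]
tcp_rot: [3.136, 0.148, 0.001]
wrist_force: [0.7, -4.9, 0.0]
width: 0.004
```

Call:
play_rows(
  series=[
    {"translation": [-0.0005,-0.0025,0],"spin": 0.36},
    {"translation": [-0.0005,-0.0025,0],"spin": 0.36},
    {"translation": [-0.0005,-0.0025,0],"spin": 0.36},
  ],
)

```text
time: 6.0
tool_pos: [0.5041, -0.0344, 0.0714]
tcp_rot: [3.14, -0.0, 0.001]
wrist_force: [1.5, -6.3, -1.0]
width: -0.001
```

```bash
python3 st.py
```

```text
t 6.0 p [ 0.5041 -0.0344  0.0714] yaw -0.0 tilt 0.1
F tool [1.53 6.29 0.96] w -0.001 q6 1.46
S in tool [ 0.0809 -0.0173 -0.0206]
```

About 0.42 rad has been turned, running at 5 to 6.5 N. From here I take small steps and watch for the rise at home.

Call:
play_rows(
  series=[
    {"translation": [-0.0002,-0.001,0],"spin": 0.143},
    {"translation": [-0.0002,-0.001,0],"spin": 0.143},
    {"translation": [-0.0002,-0.001,0],"spin": 0.143},
    {"translation": [-0.0002,-0.001,0],"spin": 0.143},
  ],
)

```text
time: 6.4
tool_pos: [0.5033, -0.0304, 0.0714]
tcp_rot: [3.139, -0.077, 0.001]
wrist_force: [1.4, -5.7, -0.2]
width: -0.002
```

Call:
play_rows(
  series=[
    {"translation": [-0.0002,-0.001,0],"spin": 0.143},
    {"translation": [-0.0002,-0.001,0],"spin": 0.143},
  ],
)

```text
time: 6.6
tool_pos: [0.503, -0.0284, 0.0714]
tcp_rot: [3.138, -0.116, 0.001]
wrist_force: [0.1, -5.9, -0.8]
width: 0.001
```

Call:
play_rows(
  series=[
    {"translation": [-0.0002,-0.001,0],"spin": 0.143},
    {"translation": [-0.0002,-0.001,0],"spin": 0.143},
  ],
)

```text
time: 6.8
tool_pos: [0.5027, -0.0263, 0.0714]
tcp_rot: [3.136, -0.156, 0.0]
wrist_force: [0.7, -5.2, -0.5]
width: -0.003
```

Call:
play_rows(
  series=[
    {"translation": [-0.0002,-0.001,0],"spin": 0.143},
    {"translation": [-0.0002,-0.001,0],"spin": 0.143},
  ],
)

```text
time: 7.0
tool_pos: [0.5025, -0.0243, 0.0713]
tcp_rot: [3.134, -0.195, 0.0]
wrist_force: [-0.1, -6.1, -0.2]
width: 0.002
```

Call:
play_rows(
  series=[
    {"translation": [-0.0002,-0.001,0],"spin": 0.143},
    {"translation": [-0.0002,-0.001,0],"spin": 0.143},
  ],
)

```text
time: 7.2
tool_pos: [0.5023, -0.0223, 0.0713]
tcp_rot: [3.131, -0.234, 0.0]
wrist_force: [0.8, -6.2, -0.7]
width: -0.001
```

Call:
play_rows(
  series=[
    {"translation": [-0.0002,-0.001,0],"spin": 0.143},
    {"translation": [-0.0002,-0.001,0],"spin": 0.143},
  ],
)

```text
time: 7.4
tool_pos: [0.5022, -0.0202, 0.0713]
tcp_rot: [3.128, -0.273, 0.0]
wrist_force: [0.0, -5.7, -1.3]
width: 0.0
```

Call:
play_rows(
  series=[
    {"translation": [-0.0002,-0.001,0],"spin": 0.143},
    {"translation": [-0.0002,-0.001,0],"spin": 0.143},
  ],
)

```text
time: 7.6
tool_pos: [0.5021, -0.0182, 0.0713]
tcp_rot: [3.125, -0.312, -0.0]
wrist_force: [-0.5, -5.3, -1.1]
width: -0.003
```

Call:
play_rows(
  series=[
    {"translation": [-0.0002,-0.001,0],"spin": 0.143},
    {"translation": [-0.0002,-0.001,0],"spin": 0.143},
  ],
)

```text
time: 7.8
tool_pos: [0.5021, -0.0162, 0.0713]
tcp_rot: [3.12, -0.351, -0.0]
wrist_force: [0.1, -6.0, 0.8]
width: 0.001
```

Call:
play_rows(
  series=[
    {"translation": [-0.0002,-0.001,0],"spin": 0.143},
    {"translation": [-0.0002,-0.001,0],"spin": 0.143},
  ],
)

```text
time: 8.0
tool_pos: [0.5021, -0.0141, 0.0712]
tcp_rot: [3.116, -0.39, -0.0]
wrist_force: [0.1, -5.7, 0.1]
width: 0.005
```

Call:
play_rows(
  series=[
    {"translation": [-0.0002,-0.001,0],"spin": 0.143},
    {"translation": [-0.0002,-0.001,0],"spin": 0.143},
  ],
)

```text
time: 8.2
tool_pos: [0.502, -0.0128, 0.0712]
tcp_rot: [3.109, -0.427, -0.001]
wrist_force: [-1.0, -11.8, 1.0]
width: -0.0
```

Home: the push jumped to about 11.6 N at roughly 0.68 rad. I hold there and watch the force.

Call:
play_rows(
  series=[
    {"translation": [0,0,0],"spin": 0},
    {"translation": [0,0,0],"spin": 0},
  ],
)

```text
time: 8.4
tool_pos: [0.502, -0.013, 0.0712]
tcp_rot: [3.109, -0.427, -0.001]
wrist_force: [-0.2, -9.6, -0.2]
width: 0.003
```

```bash
python3 st.py
```

```text
t 8.4 p [ 0.502  -0.013   0.0712] yaw -15.63 tilt 0.19
F tool [2.41 9.33 0.25] w 0.003 q6 1.77
S in tool [ 0.081  -0.0185 -0.0209]
```

Call:
play_rows(
  series=[
    {"translation": [0,-0.0004,0],"spin": 0},
    {"translation": [0,0,0],"spin": 0},
    {"translation": [0,0,0],"spin": 0},
  ],
)

```text
time: 8.7
tool_pos: [0.502, -0.0128, 0.0712]
tcp_rot: [3.109, -0.427, -0.001]
wrist_force: [-1.3, -10.5, -0.4]
width: 0.002
```

Call:
play_rows(
  series=[
    {"translation": [0,0,0],"spin": 0},
  ],
)

```text
time: 8.8
tool_pos: [0.502, -0.0129, 0.0712]
tcp_rot: [3.109, -0.427, -0.001]
wrist_force: [-0.5, -10.1, 0.2]
width: -0.0
```

Call:
play_rows(
  series=[
    {"translation": [0,0,0],"spin": 0},
  ],
)

```text
time: 8.9
tool_pos: [0.502, -0.0129, 0.0712]
tcp_rot: [3.109, -0.427, -0.001]
wrist_force: [-0.4, -10.3, 1.0]
width: 0.003
```

```bash
python3 st.py
```

```text
t 8.9 p [ 0.502  -0.0129  0.0712] yaw -15.63 tilt 0.21
F tool [ 2.35 10.   -0.97] w 0.003 q6 1.77
S in tool [ 0.081  -0.0183 -0.0209]
```

Call:
play_rows(
  series=[
    {"translation": [0,-0.0004,0],"spin": 0},
    {"translation": [0,-0.0004,0],"spin": 0},
    {"translation": [0,0,0],"spin": 0},
  ],
)

```text
time: 9.2
tool_pos: [0.5021, -0.0125, 0.0712]
tcp_rot: [3.108, -0.426, -0.001]
wrist_force: [-2.1, -11.4, 0.9]
width: -0.001
```

Call:
play_rows(
  series=[
    {"translation": [0,0,0],"spin": 0},
  ],
)

```text
time: 9.3
tool_pos: [0.5021, -0.0126, 0.0712]
tcp_rot: [3.108, -0.426, -0.001]
wrist_force: [-2.1, -12.0, 1.2]
width: -0.001
```

```bash
python3 st.py
```

```text
t 9.3 p [ 0.5021 -0.0126  0.0712] yaw -15.61 tilt 0.26
F tool [ 1.19 12.11 -1.1 ] w -0.001 q6 1.78
S in tool [ 0.0811 -0.0179 -0.0209]
```

12 N is reached. I hold it for about 1.5 s.

Call:
play_rows(
  series=[
    {"translation": [0,0,0],"spin": 0},
    {"translation": [0,0,0],"spin": 0},
    {"translation": [0,0,0],"spin": 0},
    {"translation": [0,0,0],"spin": 0},
    {"translation": [0,0,0],"spin": 0},
  ],
)

```text
time: 9.8
tool_pos: [0.5021, -0.0126, 0.0712]
tcp_rot: [3.108, -0.426, -0.001]
wrist_force: [-1.2, -12.4, 1.1]
width: 0.005
```

Call:
play_rows(
  series=[
    {"translation": [0,0,0],"spin": 0},
    {"translation": [0,0,0],"spin": 0},
    {"translation": [0,0,0],"spin": 0},
    {"translation": [0,0,0],"spin": 0},
  ],
)

```text
time: 10.2
tool_pos: [0.502, -0.0126, 0.0712]
tcp_rot: [3.108, -0.426, -0.001]
wrist_force: [-1.3, -11.8, 0.3]
width: 0.0
```

Call:
play_rows(
  series=[
    {"translation": [0,0,0],"spin": 0},
    {"translation": [0,0,0],"spin": 0},
    {"translation": [0,0,0],"spin": 0},
  ],
)

```text
time: 10.5
tool_pos: [0.502, -0.0126, 0.0711]
tcp_rot: [3.108, -0.426, -0.001]
wrist_force: [-0.7, -12.9, 0.0]
width: -0.001
```

Call:
play_rows(
  series=[
    {"translation": [0,0,0],"spin": 0},
    {"translation": [0,0,0],"spin": 0},
  ],
)

```text
time: 10.7
tool_pos: [0.502, -0.0125, 0.0712]
tcp_rot: [3.108, -0.426, -0.001]
wrist_force: [-0.5, -12.2, 0.5]
width: -0.002
```

```bash
python3 st.py
```

```text
t 10.7 p [ 0.502  -0.0125  0.0712] yaw -15.61 tilt 0.26
F tool [ 2.79 11.86 -0.4 ] w -0.002 q6 1.77
S in tool [ 0.0811 -0.0179 -0.0209]
```

Held at 12 N for about 1.5 s. Now I ease off, lift, cross over the bar and come down on the other side.

Call:
play_rows(
  series=[
    {"translation": [0,0.001,0],"spin": 0},
    {"translation": [0,0.002,0],"spin": 0},
    {"translation": [0,0.005,0],"spin": 0},
    {"translation": [0,0.01,0],"spin": 0},
    {"translation": [0,0,0],"spin": 0},
  ],
)

```text
time: 11.2
tool_pos: [0.4972, -0.0279, 0.0711]
tcp_rot: [-3.112, 0.43, 0.001]
wrist_force: [-0.2, 0.5, -0.0]
width: 0.004
```

Call:
play_rows(
  series=[
    {"translation": [0,0.004,-0.02],"spin": 0},
    {"translation": [0,0,-0.03],"spin": 0},
    {"translation": [0,0,-0.03],"spin": 0},
    {"translation": [0,0,0],"spin": 0},
    {"translation": [0,0,0],"spin": 0},
  ],
)

```text
time: 11.7
tool_pos: [0.4974, -0.0311, 0.1521]
tcp_rot: [-3.112, 0.429, -0.003]
wrist_force: [0.1, 0.0, -0.7]
width: -0.002
```

Call:
play_rows(
  series=[
    {"translation": [0,-0.025,0],"spin": 0},
    {"translation": [0,-0.03,0],"spin": 0},
    {"translation": [0,-0.021,0],"spin": 0},
    {"translation": [0,0,0],"spin": 0},
    {"translation": [0,0,0],"spin": 0},
  ],
)

```text
time: 12.2
tool_pos: [0.5161, 0.0421, 0.1497]
tcp_rot: [3.112, -0.426, -0.005]
wrist_force: [-0.4, 0.9, 0.1]
width: 0.006
```

```bash
python3 st.py
```

```text
t 12.2 p [0.5161 0.0421 0.1497] yaw -15.59 tilt 0.18
F tool [-0.63 -0.72 -0.13] w 0.006 q6 1.88
S in tool [0.0824 0.0383 0.0575]
```

Call:
play_rows(
  series=[
    {"translation": [0.002,0,0.03],"spin": 0},
    {"translation": [0,0,0.03],"spin": 0},
    {"translation": [0,0,0.018],"spin": 0},
    {"translation": [0,0,0],"spin": 0},
    {"translation": [0,0,0],"spin": 0},
  ],
)

```text
time: 12.7
tool_pos: [0.5186, 0.0406, 0.0729]
tcp_rot: [3.112, -0.43, -0.002]
wrist_force: [0.7, 0.2, 0.7]
width: -0.001
```

```bash
python3 st.py
```

```text
t 12.7 p [0.5186 0.0406 0.0729] yaw -15.73 tilt 0.09
F tool [ 0.6  -0.41 -0.69] w -0.001 q6 1.88
S in tool [ 0.0795  0.0375 -0.0192]
```

Call:
play_rows(
  series=[
    {"translation": [0,0.005,0],"spin": 0},
    {"translation": [0,0.005,0],"spin": 0},
    {"translation": [0,0.004,0],"spin": 0},
    {"translation": [0,0,0],"spin": 0},
    {"translation": [0,0,0],"spin": 0},
  ],
)

```text
time: 13.2
tool_pos: [0.5157, 0.0278, 0.0737]
tcp_rot: [-3.112, 0.429, -0.001]
wrist_force: [-0.2, -0.1, 0.5]
width: 0.005
```

Call:
play_rows(
  series=[
    {"translation": [0,0.0005,0],"spin": 0},
    {"translation": [0,0.0005,0],"spin": 0},
    {"translation": [0,0,0],"spin": 0},
  ],
)

```text
time: 13.5
tool_pos: [0.5151, 0.0271, 0.0732]
tcp_rot: [3.112, -0.428, -0.0]
wrist_force: [-0.5, -0.4, 0.1]
width: 0.001
```

```bash
python3 st.py
```

```text
t 13.5 p [0.5151 0.0271 0.0732] yaw -15.67 tilt 0.01
F tool [-0.37  0.48 -0.14] w 0.001 q6 1.85
S in tool [ 0.0792  0.0236 -0.0188]
```

Call:
play_rows(
  series=[
    {"translation": [-0.0008,0.0005,0],"spin": 0},
    {"translation": [0,0.0005,0],"spin": 0},
    {"translation": [0,0,0],"spin": 0},
  ],
)

```text
time: 13.8
tool_pos: [0.5141, 0.0263, 0.0732]
tcp_rot: [3.112, -0.428, -0.0]
wrist_force: [0.4, 0.7, -0.5]
width: 0.002
```

Call:
play_rows(
  series=[
    {"translation": [0,0.0005,0],"spin": 0},
    {"translation": [0,0.0005,0],"spin": 0},
    {"translation": [0,0,0],"spin": 0},
  ],
)

```text
time: 14.1
tool_pos: [0.5139, 0.0252, 0.0733]
tcp_rot: [3.112, -0.429, -0.0]
wrist_force: [0.5, 0.4, -0.2]
width: 0.001
```

Call:
play_rows(
  series=[
    {"translation": [0,0.0005,0],"spin": 0},
    {"translation": [0,0.0005,0],"spin": 0},
    {"translation": [0,0,0],"spin": 0},
  ],
)

```text
time: 14.4
tool_pos: [0.5136, 0.0243, 0.0733]
tcp_rot: [-3.112, 0.429, 0.0]
wrist_force: [-0.0, -0.0, 0.1]
width: -0.001
```

Call:
play_rows(
  series=[
    {"translation": [0,0.0005,0],"spin": 0},
    {"translation": [0,0.0005,0],"spin": 0},
    {"translation": [0,0,0],"spin": 0},
  ],
)

```text
time: 14.7
tool_pos: [0.5133, 0.0233, 0.0733]
tcp_rot: [3.112, -0.429, -0.0]
wrist_force: [0.1, -0.4, -0.5]
width: 0.002
```

Call:
play_rows(
  series=[
    {"translation": [0,0.0005,0],"spin": 0},
    {"translation": [0,0.0005,0],"spin": 0},
    {"translation": [0,0,0],"spin": 0},
  ],
)

```text
time: 15.0
tool_pos: [0.513, 0.0223, 0.0733]
tcp_rot: [3.112, -0.428, -0.0]
wrist_force: [0.1, 0.0, -0.0]
width: -0.002
```

Call:
play_rows(
  series=[
    {"translation": [0,0.0005,0],"spin": 0},
    {"translation": [0,0.0005,0],"spin": 0},
    {"translation": [0,0,0],"spin": 0},
  ],
)

```text
time: 15.3
tool_pos: [0.5128, 0.0214, 0.0733]
tcp_rot: [-3.112, 0.429, 0.0]
wrist_force: [-0.7, -0.1, 0.4]
width: -0.001
```

```bash
python3 st.py
```

```text
t 15.3 p [0.5128 0.0214 0.0733] yaw -15.68 tilt 0.0
F tool [-0.65  0.32 -0.41] w -0.001 q6 1.84
S in tool [ 0.0799  0.0174 -0.0187]
```

Call:
play_rows(
  series=[
    {"translation": [0,0.0005,0],"spin": 0},
    {"translation": [0,0.0005,0],"spin": 0},
    {"translation": [0,0,0],"spin": 0},
  ],
)

```text
time: 15.6
tool_pos: [0.5127, 0.0207, 0.0733]
tcp_rot: [-3.112, 0.429, -0.0]
wrist_force: [0.0, 1.2, 0.3]
width: -0.0
```

Call:
play_rows(
  series=[
    {"translation": [0,0.0004,0],"spin": 0},
    {"translation": [0,0,0],"spin": 0},
    {"translation": [0,0,0],"spin": 0},
  ],
)

```text
time: 15.9
tool_pos: [0.5126, 0.0204, 0.0733]
tcp_rot: [-3.112, 0.429, -0.0]
wrist_force: [-0.0, 3.8, -0.3]
width: -0.004
```

Call:
play_rows(
  series=[
    {"translation": [0,0,0],"spin": 0},
  ],
)

```text
time: 16.0
tool_pos: [0.5125, 0.0204, 0.0733]
tcp_rot: [-3.112, 0.428, -0.0]
wrist_force: [0.3, 3.8, -0.9]
width: -0.002
```

Call:
play_rows(
  series=[
    {"translation": [0,0,0],"spin": 0},
  ],
)

```text
time: 16.1
tool_pos: [0.5125, 0.0203, 0.0733]
tcp_rot: [-3.112, 0.428, -0.0]
wrist_force: [0.2, 4.6, 0.5]
width: 0.001
```

About 4 N is a little firm, so I ease it slightly and hold.

Call:
play_rows(
  series=[
    {"translation": [0,-0.0003,0],"spin": 0},
    {"translation": [0,0,0],"spin": 0},
  ],
)

```text
time: 16.3
tool_pos: [0.5125, 0.0204, 0.0733]
tcp_rot: [-3.112, 0.428, -0.0]
wrist_force: [0.2, 3.5, 0.3]
width: 0.003
```

Call:
play_rows(
  series=[
    {"translation": [0,0,0],"spin": 0},
  ],
)

```text
time: 16.4
tool_pos: [0.5125, 0.0204, 0.0733]
tcp_rot: [-3.112, 0.428, -0.0]
wrist_force: [0.6, 3.4, -0.8]
width: -0.003
```

Call:
play_rows(
  series=[
    {"translation": [0,-0.0001,0],"spin": 0},
    {"translation": [0,0,0],"spin": 0},
    {"translation": [0,0,0],"spin": 0},
  ],
)

```text
time: 16.7
tool_pos: [0.5125, 0.0204, 0.0733]
tcp_rot: [3.112, -0.428, 0.0]
wrist_force: [0.4, 3.5, -0.6]
width: -0.001
```

Call:
play_rows(
  series=[
    {"translation": [0,0,0],"spin": 0},
  ],
)

```text
time: 16.8
tool_pos: [0.5125, 0.0204, 0.0733]
tcp_rot: [3.112, -0.428, 0.0]
wrist_force: [0.9, 3.5, 1.0]
width: 0.0
```

Call:
play_rows(
  series=[
    {"translation": [0,-0.001,0],"spin": 0},
    {"translation": [0,-0.003,0],"spin": 0},
    {"translation": [0,-0.01,0],"spin": 0},
    {"translation": [0,-0.01,0],"spin": 0},
    {"translation": [0,0,0],"spin": 0},
  ],
)

```text
time: 17.3
tool_pos: [0.5195, 0.0447, 0.0734]
tcp_rot: [-3.112, 0.426, -0.001]
wrist_force: [0.2, -1.0, 0.1]
width: 0.001
```

Call:
play_rows(
  series=[
    {"translation": [0,0,-0.04],"spin": 0},
    {"translation": [0,0,-0.04],"spin": 0},
    {"translation": [0,0,-0.04],"spin": 0},
    {"translation": [0,0,-0.04],"spin": 0},
    {"translation": [0,0,0],"spin": 0},
  ],
)

```text
time: 17.8
tool_pos: [0.5233, 0.0438, 0.2406]
tcp_rot: [-3.111, 0.427, -0.02]
wrist_force: [1.5, 0.4, -0.3]
width: 0.002
```

```bash
python3 st.py; python3 - <<'E'
from h import *
s=bot.read_camera("scene");t=bot.read_camera("top")
cv2.imwrite("pics/c3.png",np.hstack([cv2.resize(s[100:420,190:430],None,fx=1.6,fy=1.6),cv2.resize(t[120:360,160:480],None,fx=1.2,fy=512/240)]))
E
```

```text
t 17.8 p [0.5233 0.0438 0.2406] yaw -15.65 tilt 0.72
F tool [ 1.32 -0.84  0.34] w 0.002 q6 1.88
S in tool [0.0741 0.0425 0.1494]
```

View pics/c3.png

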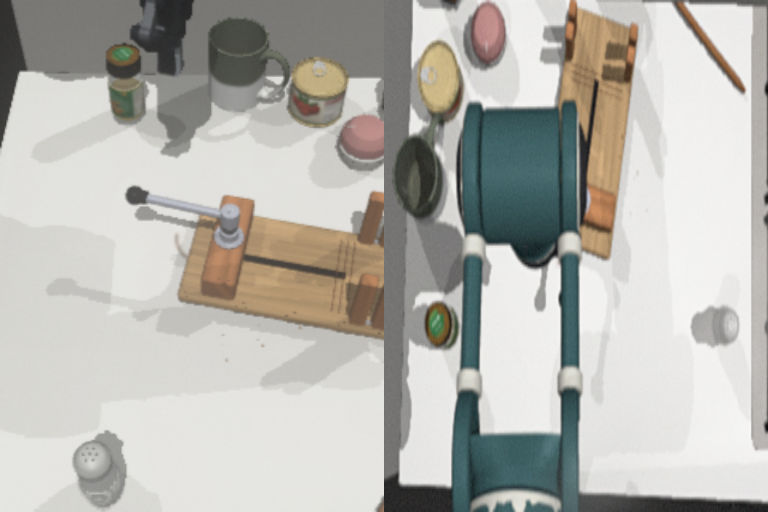

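The lever stands clear of the tool, with the ball at about scene (275.6,221). The jar, mug and shaker stand as before. I check the angle and hand in.

Call:
play_rows(
  series=[
    {"translation": [0,0,0],"spin": 0},
    {"translation": [0,0,0],"spin": 0},
    {"translation": [0,0,0],"spin": 0},
  ],
)

```text
time: 18.2
tool_pos: [0.518, 0.0435, 0.2315]
tcp_rot: [3.112, -0.428, -0.005]
wrist_force: [0.0, -0.3, -0.9]
width: -0.002
```

```bash
python3 - <<'E'
from h import *
b=plane("scene",(275.6,221.2),.092);b0=plane("scene",(275.5,254.5),.092);S=plane("scene",(333.8,237),.092)
a=[np.degrees(np.arctan2(*(S-x)[::-1])) for x in(b0,b)];print(a,np.radians(a[0]-a[1]),np.hypot(*(b-S)))
s=bot.read_camera("scene").astype(int);r=cv2.imread("pics/scene0.png").astype(int)
for n,(x,y) in dict(jar=(267,132),mug=(335,118),salt=(248,385)).items():
    p=r[y-12:y+12,x-12:x+12].astype(np.uint8);q=s[y-20:y+20,x-20:x+20].astype(np.uint8)
    print(n,cv2.minMaxLoc(cv2.matchTemplate(q,p,5))[1::2])
print(bot.read_state()["joint_vel"].round(3)); bot.finish_job()
E
```

```text
[np.float64(21.86685818913697), np.float64(-17.716965267725488)] 0.6908680498504136 0.10684672698289285
jar (0.726518988609314, (8, 8))
mug (0.9836503267288208, (8, 8))
salt (0.9503459334373474, (7, 8))
[-0.001 -0.004 -0.008  0.001 -0.    -0.001]
the job is handed in; nothing more can be done
```

The clamp screw is tightened and the job is handed in; it finished at about 18 s, inside the 56 s limit.

- **Tightening:** I swung the lever clockwise with the shut fingers at 80 mm from the axis. It ran at about 5–6.5 N until the screw stopped dead after about 0.68 rad.
- **Leaning on it:** I held about 12 N for about 1.5 s. The highest reading I saw was about 13 N, but I only read the force at the end of each call, so brief peaks between readings would not show.
- **Holding check:** I crossed over the bar and pushed the other way for about 1 s. The readings were mostly around 3.5 N. They averaged about 4 N at the start, with one at 4.6 N, so I eased off slightly. That is firmer and longer than the 3 N for half a second you asked for, but below the 5.5 N that turns the screw. Then I let go.

**Last checks:**
- **Lever:** the picture gives it 0.69 rad from its start, which agrees with the home angle found by feel. There is no sign that it backed off.
- **Mug and shaker:** they match their starting places to within a pixel.
- **Jar:** it matches in the same place too, but only at 0.73. I put that down to the gripper's shadow and did not check further.
- **Robot:** it stands clear above, touching nothing, with the wrist force down to sensor noise.

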